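# Enable the laser driver with its key

### The arm

A 7-joint arm with a two-finger parallel gripper is mounted at the origin on a cart in front of the work surface, level with it; the furniture and walls round the work are solid. World frame = base frame: x ahead of the robot, y to its left, z up, the work surface at z = 0. Lengths are in m, angles in rad, forces in N, time in s.
With the tool pointing down it reaches from about 0.35 to 0.9 m from the base axis. Payload 8.1 kg.
Tool frame: the origin (TCP) lies midway between the tips of the shut fingers; the grasp point (between the pads) lies arm.tcp_to_grasp behind it (arm.tcp_to_grasp is the distance from the TCP to the grasp point, in m); z points along the fingers, y is the line along which they close (so a half turn about z gives the same grasp; the last joint's range is limited). The gripper opens to 92 mm and grips with 3 to 60 N. Pads are 19 mm wide; open, the fingers measure 130 mm over their backs; the gripper's body (75 mm by 190 mm) begins 47 mm behind the grasp point.
Start: joints at [1.156, 0.434, 0.025, 1.573, -0.012, 1.134, -0.075], TCP at [0.192, -0.595, 0.227] pointing down, gripper open.
Joint ranges: [-2.62, 2.62], [-0.44, 2.09], [-1.27, 1.32], [0.08, 2.57], [-1.32, 4.46], [0.12, 2], [-2.74, 2.74]. Speed limits (rad/s): [2.22, 2.22, 3.01, 3.01, 3.14, 3.14, 3.14].

### API

Orientations are given as a rotation vector (axis times angle).
In Python, from cell import observe, get_image, arm gives the robot as it stands. The module is installed in compiled form; this text tells all that it offers.
- The arm moves only by the tool drive_tool, never from a script. Its argument "steps" is a list of rows, each a list of 5 numbers: the closure, from 0 (fully open) to 1 (shut), then the shift along the world's x, y, z in mm, then the turn about the world's z in rad. In form: [[hand, x, y, z, roll], ...]. A call has 1 to 20 rows; each row shifts and turns the commanded pose from where the row before left it; what a row does not reach is not made up. A row lasts 1/12 s, in which the tool goes at most 41.7 mm and 7.16 degrees, less where a joint would pass 70% of its speed; a pose out of reach is approached as far as the arm can. A call with a gripper value outside its range is refused whole. The fingers move at their own pace and stop on an object; "grip_force" is the grip in N (left out, the last holds). Time passes only in rows, so rows that do not move let the fingers close. It gives the time, the measured TCP pose, the force, the opening and the grip force at its end, in the units of the state.
- observe(): the state, without advancing time (a new reading comes with each control period).
- get_image(name): name is "side" or "top" or "wrist"; returns a dict with "image" (400x640x3 uint8, red, green, blue), "vfov" (degrees; the focal length in pixels is half the picture's height over the tangent of half this angle, whatever the lens; pixels are square), "cx", "cy" (the principal point, pixels), "k1" (the pictures are not rectified: a ray, as slopes to the right and down, at radius r is drawn at 1 + k1 r^2 times it, then the intrinsics apply), "xyz" and "attitude" of the camera in the world. Camera axes: x right, y down, z forward; pixel columns grow to the right and rows downward; lengths in m; the calibration is good to about 2 mm. A picture is of the moment at which its call begins. There is no depth.
- arm.sign_off(): hands the job in; it is judged then, once.
The state is a dict: "clock": time; "joints": joint angles; "dq": joint speeds; "joint_efforts": joint torques, N m; "position": TCP position; "ee_rot": TCP orientation; "force": force on the tool from outside, world axes, zero at the start; "ft_torque": the same for the moment, N m; "width": opening from 0.0 (shut) to 1.0 (fully open); "gripper_force": force on a finger pad.
Only numpy, scipy, OpenCV 4.12 (cv2) and the standard library are available. Lean on these libraries where they do the work, as an engineer would, in place of code of your own. Each camera call takes 0.05 s, during which the arm holds its last target. There are 200 camera calls.

### The job

Switch the laser driver on: take the key with the flat rectangular head out of the key block, push it fully home into the slot of the key switch on top of the driver, then turn it clockwise as far as it goes, to on, and leave it standing in the switch. Leave the round-headed key in its block, and do not disturb the bottle, tape, goggles and slide pack.

Things in the scene. Friction and masses are not known exactly. Their poses are not given: they have to be found in the camera images.
- paddle_key_center (a point): Half-way up the key to use: 95 mm tall, upright in either block slot. From below: steel blade 20 (x) x 8 (y) mm, 40 long, last 7 tapered; collar 34 mm diameter, 7 high; black rectangular head 46 (x) x 14 (y) x 48 mm. The point is 47.5 mm above the tip, 7.5 above the collar's underside, 23.5 below the head's middle. z points up to the head. About 90 g. Works either way round (half turn about z).
- round_key_center (a point): Half-way up the other key, to be left alone in the other slot of the block: same blade and collar, but a round black disc 49 mm in diameter and 14 mm thick as its head. Same axes as the first key.
- key_block: Fixed grey block on a dark base plate of 212 x 74 mm, 51 mm tall; origin at the middle of its underside, x along its length. Two slots in its top at x = -48 and +48 mm, 24 (x) by 12 mm (y), 43 mm deep; the keys hang in them by their collars, heads up to 106 mm above the bench, each key's x along the block's x.
- laser_driver: Fixed aluminium box, 138 (x) x 170 (y) x 64 mm, black side cheeks, two coaxial sockets in its front (-x) face; origin at the middle of its underside. The key switch is in the centre of its top, in a dark ring 86 mm in diameter; on the ring a white dot at +x marks off and a white bar, 75 degrees clockwise of it seen from above, marks on.
- switch_slot (a point): Centre of the top face of the key switch, a steel disc 52 mm in diameter, 64 mm above the bench, turning about the vertical. Its slot, 22.5 mm (x) by 10.5 mm (y), has a 2.5 mm bevel round its mouth and is deeper than the blade; the key is home when its collar lies on the disc. The frame turns with the disc; at off its x points to the white dot.
- laser_switch (a joint): Angle of the key switch in rad: 0 is off (as it starts), growing clockwise seen from above to the stop at 1.31, on. Light friction (0.08 N m), no spring: it stays where it is left. The blade has 0.1 to 0.15 rad of play in the slot, so the key must be turned about that much farther than the switch.
- amber_bottle: Bystander: amber bottle with a black cap, 48 x 45 x 96 mm, upright behind the work; origin at the middle of its underside.
- tape_roll: Bystander: roll of tan tape lying flat, 100 mm in diameter, 25 mm high; origin at the middle of its underside.
- goggles: Bystander: mint laser goggles with open temples, 207 x 207 x 46 mm, on the right of the bench; origin at the middle of the underside.
- slide_pack: Bystander: white flat pack of slides, 93 x 71 x 12 mm; origin at the middle of its underside.
There are look-alikes about, which are no part of the job. Leave any purple look-alike of the part that bears paddle_key_center alone.

How it is judged:
On the way, in this order (a step that is already met when the one before it is completed fails the run):
1. the rectangular-headed key is drawn fully out of the key block, the switch still off (z of paddle_key_center in the frame of key_block above 0.102 m and value of joint laser_switch below 0.2 rad), for 0.1 s.
2. the key is fully home in the switch slot (collar within 4 mm of the disc, centred within 4 mm) while the switch is still off (below 0.3 rad) (z of paddle_key_center in the frame of switch_slot below 0.0115 m and horizontal distance between paddle_key_center and switch_slot below 0.004 m and value of joint laser_switch below 0.3 rad), for 0.1 s.
At the end, for the whole second after the job is handed in: Switch at on (above 1.16 rad); the rectangular-headed key released, at rest in it, home (collar within 4 mm of the disc), within 5 mm of centre, upright within 0.15 rad; the round-headed key hangs in the block (collar within 8 mm of its top, at most 56 mm from the block's middle) (value of joint laser_switch above 1.16 rad and z of paddle_key_center in the frame of switch_slot below 0.0115 m and horizontal distance between paddle_key_center and switch_slot below 0.005 m and angle between paddle_key_center's own z axis and vertical below 0.15 rad and horizontal distance between round_key_center and key_block below 0.056 m and z of round_key_center in the frame of key_block below 0.0665 m and linear speed of paddle_key below 0.02 m/s); the robot touches nothing.
It fails at once if the round-headed key is lifted or shifted by more than 20 mm (distance of round_key_center from where it was at the start of the episode above 0.02 m).
It fails at once if a bystander (bottle, tape, goggles, slide pack) is shifted by more than 30 mm or the bottle is tipped (distance of any of amber_bottle, tape_roll, goggles, slide_pack from where it was at the start of the episode above 0.03 m or angle between amber_bottle's own z axis and vertical above 0.5 rad).
It also fails if it takes over 53 s, if anything falls off the work surface, if the arm or the gripper's body presses on something with over 40 N, if the wrist force passes 120 N, or if a joint passes its speed limit or range.

## Working session

There is one attempt and no reset: what is moved stays moved. The work goes in short steps, Python scripts to look and compute and a tool call to move; the robot and the scene stay as the last step left them, time stands still between calls to the robot, and variables do not carry over. Pictures are saved under pics/ and viewed, at most 10 in all, crops included, and the job is handed in when it is done.

Besides the shell and the picture viewer there is one more tool, called after ">>>" as name(argument=value, ...), one argument or row to a line, values as JSON. drive_tool: Moves the arm, as the interface text tells. Its arguments: {"type":"object","properties":{"steps":{"type":"array"},"grip_force":{"type":"number"}},"required":["steps"]}

```bash
mkdir -p pics
cat > h.py <<'E'
import numpy as np, cv2
from scipy.spatial.transform import Rotation as R
from cell import observe, get_image, arm
def shot(name, fn=None):
    d=get_image(name)
    if fn: cv2.imwrite('pics/'+fn, cv2.cvtColor(d['image'],cv2.COLOR_RGB2BGR))
    return d
def rot(d):
    a=np.array(d['attitude'],float)
    return R.from_rotvec(a).as_matrix() if a.size==3 else a.reshape(3,3)
def ray(d,uv):
    f=200/np.tan(np.radians(d['vfov'])/2)
    p=(np.atleast_2d(uv).astype(float)-[d['cx'],d['cy']])/f
    q=p.copy()
    for _ in range(20): q=p/(1+d['k1']*(q**2).sum(1,keepdims=True))
    return np.c_[q,np.ones(len(q))]@rot(d).T
def onz(d,uv,z):
    v=ray(d,uv); c=np.array(d['xyz']); return c+v*((z-c[2])/v[:,2])[:,None]
def proj(d,P):
    f=200/np.tan(np.radians(d['vfov'])/2)
    q=(np.atleast_2d(P)-d['xyz'])@rot(d); q=q[:,:2]/q[:,2:]
    return q*(1+d['k1']*(q**2).sum(1,keepdims=True))*f+[d['cx'],d['cy']]
E
python3 - <<'E'
from h import *
for n in ('top','side','wrist'):
    d=shot(n,n+'0.png'); print(n,{k:d[k] for k in d if k!='image'})
print(observe(), arm.tcp_to_grasp)
E
```

```text
top {'vfov': 55.955516446007664, 'cx': 311.6117003420428, 'cy': 195.23673856311655, 'k1': 0.009759477689783939, 'xyz': array([ 0.37221983, -0.15138871,  1.35994136]), 'attitude': array([-2.15107036,  2.12801041, -0.1608486 ])}
side {'vfov': 54.02958089239836, 'cx': 320.53764857948704, 'cy': 196.35469806118923, 'k1': 0.018387372654200252, 'xyz': array([0.5571103 , 0.92828887, 0.74082663]), 'attitude': array([-0.0485641 ,  2.73924915, -1.52861514])}
wrist {'vfov': 70.19563103206049, 'cx': 313.38502090506245, 'cy': 198.9763503522562, 'k1': -0.05279755605308734, 'xyz': array([ 0.26274526, -0.57166978,  0.38480249]), 'attitude': array([ 2.34822178, -1.70906486, -0.2448028 ])}
{'clock': 0.15, 'joints': array([ 1.15638759,  0.43502904,  0.02498051,  1.5738598 , -0.0115797 ,
        1.13399685, -0.07512247]), 'dq': array([ 9.89095526e-04, -3.22838349e-03,  9.44060138e-05, -3.65139386e-03,
       -8.80134020e-04, -4.77037518e-04, -1.81870698e-03]), 'joint_efforts': array([ 2.13805368e-03, -6.68266225e+01,  9.85888615e-01, -3.14692354e+01,
       -6.05797232e-02,  3.94792669e-02,  8.90455999e-05]), 'position': array([ 0.19157008, -0.59452557,  0.22615733]), 'ee_rot': array([-3.10241654e+00, -4.87497687e-01,  4.73750047e-04]), 'force': array([-0.72937805, -0.42442637,  0.64482549]), 'ft_torque': array([-0.00016194, -0.02355139, -0.03593145]), 'gripper_force': 0.0, 'width': 0.9987780983001675} 0.0188
```

View pics/top0.png

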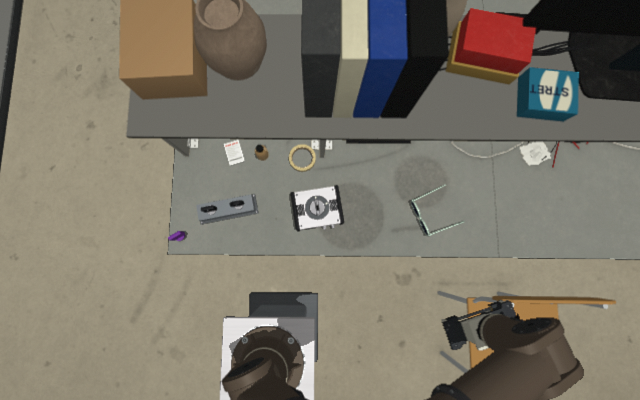

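View pics/side0.png

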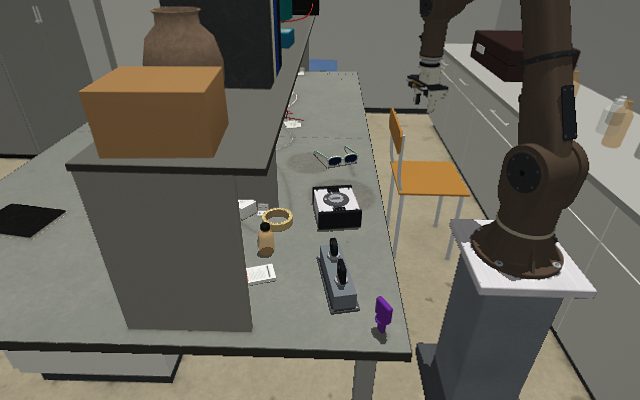

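The top view shows the block at about (228,208), the driver at (317,207), the bystanders behind them and a purple decoy at (177,236). The side view shows the two keys at about (334,248) and (342,270). I'll enlarge both areas to tell the keys apart.

Run:
```python
from h import *
a=cv2.imread('pics/top0.png')[175:240,160:360]; b=cv2.imread('pics/side0.png')[180:330,290:420]
a=cv2.resize(a,None,fx=4,fy=4,interpolation=cv2.INTER_CUBIC); b=cv2.resize(b,(286,330),interpolation=cv2.INTER_CUBIC)
c=np.zeros((600,800,3),np.uint8); c[:260]=a; c[265:595,:286]=b
w=cv2.imread('pics/wrist0.png'); c[265:565,300:780]=cv2.resize(w,(480,300)); cv2.imwrite('pics/c0.png',c)
d=shot('top')
for n,uv,z in [('block plate',[[198,223],[197,207],[256,194],[257,211]],.0),('keys',[[209,209],[239,201]],.106),('switch',[[317,207]],.064),('shelfedge',[[130,137],[600,140]],.4),('bottle',[[261,152]],.096)]: print(n,onz(d,uv,z).round(3).tolist())
```

```text
block plate [[0.477, 0.264, 0.0], [0.535, 0.271, 0.0], [0.586, 0.059, 0.0], [0.523, 0.053, 0.0]]
keys [[0.516, 0.198, 0.106], [0.545, 0.099, 0.106]]
switch [[0.532, -0.164, 0.064]]
shelfedge [[0.672, 0.334, 0.4], [0.675, -0.9, 0.4]]
bottle [[0.718, 0.031, 0.096]]
```

View pics/c0.png

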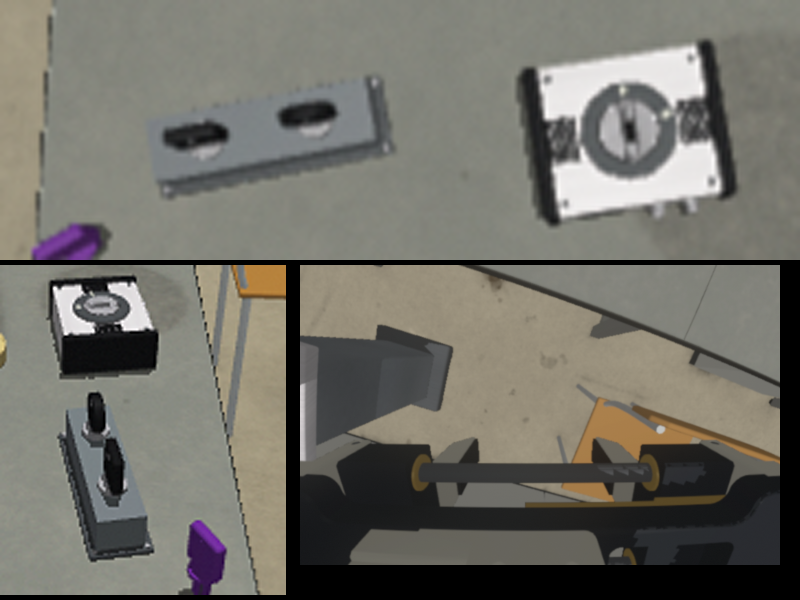

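The left key (y≈0.2) looks rectangular-headed and the right one round. I'll move over the switch for a near view.

>>> drive_tool(
  steps=[
    [0, 15, 17, 4, 0.05],
    [0, 15, 17, 4, 0.05],
    [0, 15, 17, 4, 0.05],
    [0, 15, 17, 4, 0.05],
    [0, 15, 17, 4, 0.05],
    [0, 15, 17, 4, 0.05],
    [0, 15, 17, 4, 0.05],
    [0, 15, 17, 4, 0.05],
    [0, 15, 17, 4, 0.05],
    [0, 15, 17, 4, 0.05],
    [0, 15, 17, 4, 0.05],
    [0, 15, 17, 4, 0.05],
    [0, 15, 17, 4, 0.05],
    [0, 15, 17, 4, 0.05],
    [0, 15, 17, 4, 0.05],
    [0, 15, 17, 4, 0.05],
    [0, 15, 17, 4, 0.05],
    [0, 15, 17, 4, 0.05],
    [0, 0, 0, 0, 0],
    [0, 0, 0, 0, 0],
  ],
)

```text
clock: 1.87
position: [0.463, -0.2868, 0.2991]
ee_rot: [2.578, 1.795, 0.001]
force: [-0.6, 0.0, -0.4]
width: 1.001
gripper_force: 0.0
```

Run:
```python
from h import *
d=shot('wrist','w1.png'); print(d['xyz'],rot(d).round(2).tolist()); o=observe(); print(o['joints'].round(2),o['position'])
print(proj(d,[[.532,-.164,.064]]))
```

```text
[ 0.48850769 -0.21626167  0.45788595] [[0.94, -0.33, -0.1], [-0.35, -0.9, -0.26], [0.0, 0.28, -0.96]]
[ 0.71  0.27 -0.32  1.64  0.09  1.24  0.01] [ 0.461999   -0.28813049  0.29878538]
[[330.79586146  65.5195676 ]]
```

View pics/w1.png

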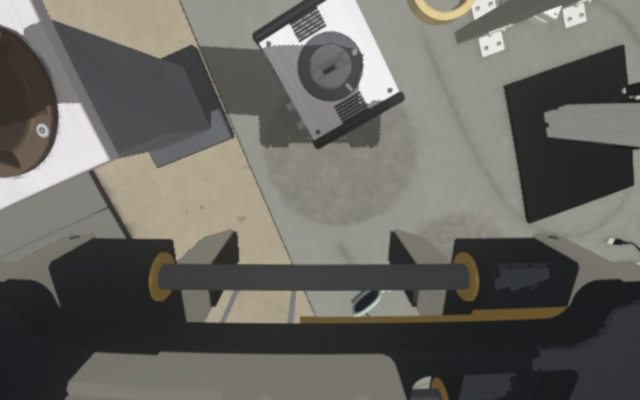

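The switch is seen at (330,67), with the off dot near (360,50) and the on bar near (350,88), matching the top-view estimate. Next I'll measure the slot with masks.

```bash
cat > slot.py <<'E'
from h import *
def planar(d,c,z,half,res):
    "metric top-down patch at height z about c: rows +x up, cols -y right"
    n=int(2*half/res); g=(np.arange(n)-n/2+.5)*res
    Y,X=np.meshgrid(-g+c[1],-g+c[0]); P=np.stack([X.ravel(),Y.ravel(),np.full(X.size,z)],1)
    m=proj(d,P).reshape(n,n,2).astype(np.float32)
    return cv2.remap(d['image'],m[...,0],m[...,1],cv2.INTER_CUBIC),lambda u,v:np.array([c[0]-(v-n/2+.5)*res,c[1]-(u-n/2+.5)*res])
E
python3 - <<'E'
from slot import *
d=shot('wrist'); im,tw=planar(d,(.532,-.164),.064,.06,.0003)
cv2.imwrite('pics/p1.png',cv2.cvtColor(im,cv2.COLOR_RGB2BGR))
g=im.mean(2); print(np.percentile(g,[2,10,30,50,70,90]))
for name,m in [('dark',g<55),('white',g>170)]:
    n,l,s,c=cv2.connectedComponentsWithStats(m.astype(np.uint8))
    for i in range(1,n):
        if s[i,4]>60:
            r=cv2.minAreaRect(np.argwhere(l==i)[:,::-1].astype(np.float32)); b=cv2.boxPoints(r)
            e=max([b[1]-b[0],b[2]-b[1]],key=np.linalg.norm); print(name,s[i,4],tw(*c[i]).round(4),tw(*r[0]).round(4),(np.array(r[1])*.3).round(1),'ang',round(np.arctan2(-e[0],-e[1]),3))
E
```

```text
[ 65.33333333  70.33333333 106.         132.         194.
 241.        ]
dark 90 [ 0.5898 -0.1048] [ 0.589  -0.1052] [5.7 2.1] ang -3.142
dark 241 [ 0.5267 -0.1677] [ 0.5272 -0.1678] [10.   2.7] ang -3.031
white 49545 [ 0.561  -0.1527] [ 0.532 -0.164] [119.7 119.7] ang -1.571
white 80 [ 0.5675 -0.1569] [ 0.5675 -0.157 ] [2.3 3.4] ang -0.785
```

View pics/p1.png

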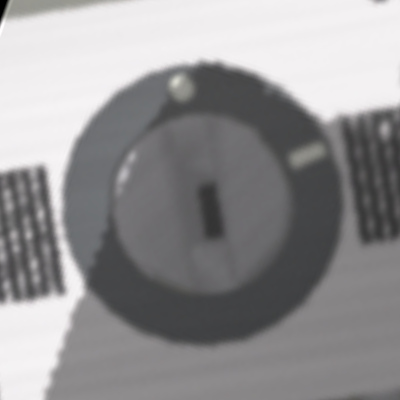

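Disc centre is ≈ (0.531,-0.1645) with the slot at ≈ +0.175 rad, and it reads off. Now I'll move over the left key.

>>> drive_tool(
  steps=[
    [0, 3.4, 30.3, -2.5, 0.04],
    [0, 3.4, 30.3, -2.5, 0.04],
    [0, 3.4, 30.3, -2.5, 0.04],
    [0, 3.4, 30.3, -2.5, 0.04],
    [0, 3.4, 30.3, -2.5, 0.04],
    [0, 3.4, 30.3, -2.5, 0.04],
    [0, 3.4, 30.3, -2.5, 0.04],
    [0, 3.4, 30.3, -2.5, 0.04],
    [0, 3.4, 30.3, -2.5, 0.04],
    [0, 3.4, 30.3, -2.5, 0.04],
    [0, 3.4, 30.3, -2.5, 0.04],
    [0, 3.4, 30.3, -2.5, 0.04],
    [0, 3.4, 30.3, -2.5, 0.04],
    [0, 3.4, 30.3, -2.5, 0.04],
    [0, 3.4, 30.3, -2.5, 0.04],
    [0, 3.4, 30.3, -2.5, 0.04],
    [0, 0, 0, 0, 0],
    [0, 0, 0, 0, 0],
  ],
)

```text
clock: 3.47
position: [0.5158, 0.1968, 0.2582]
ee_rot: [-1.886, -2.512, 0.001]
force: [0.7, -0.1, -0.2]
width: 1.003
gripper_force: 0.0
```

Run:
```python
from slot import *
d=shot('wrist','w2.png'); print(d['xyz']); o=observe(); print(o['joints'].round(2),o['position'],o['ee_rot'])
g=d['image'].max(2); print(proj(d,[[.516,.198,.106],[.545,.099,.106]]))
n,l,s,c=cv2.connectedComponentsWithStats((g<50).astype(np.uint8))
for i in range(1,n):
    if s[i,4]>150 and s[i,1]<230:
        r=cv2.minAreaRect(np.argwhere(l==i)[:,::-1].astype(np.float32)); b=cv2.boxPoints(r)
        P=onz(d,np.vstack([[r[0]],b]),.106); print(s[i],P.round(4).tolist())
```

```text
[0.49437363 0.26896634 0.4170445 ]
[ 0.03  0.37 -0.65  1.67  0.24  1.19 -0.4 ] [0.5161007  0.19514423 0.25830192] [-1.88937894e+00 -2.50991812e+00  1.82727180e-03]
[[314.27550753 185.26822628]
 [314.3429052  267.18474305]]
[ 59   0  14 110 520] [[0.2244, 0.2609, 0.106], [0.2195, 0.2025, 0.106], [0.2207, 0.3141, 0.106], [0.2275, 0.315, 0.106], [0.2268, 0.2037, 0.106]]
[314 155  13  41 402] [[0.5186, 0.211, 0.106], [0.5178, 0.1872, 0.106], [0.5074, 0.2311, 0.106], [0.5194, 0.2339, 0.106], [0.5302, 0.1901, 0.106]]
```

View pics/w2.png

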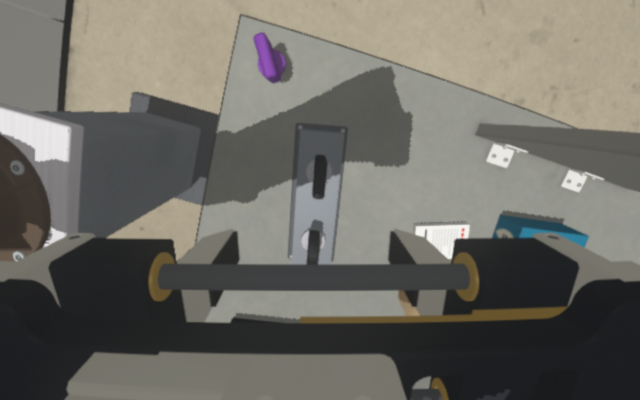

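The left key is at (320,176), sharp-ended as if rectangular, and the round one at (314,245). I'll take an oblique view to confirm the shape and triangulate.

>>> drive_tool(
  steps=[
    [0, -24, -7, -4, 0],
    [0, -24, -7, -4, 0],
    [0, -24, -7, -4, 0],
    [0, -24, -7, -4, 0],
    [0, -24, -7, -4, 0],
    [0, 0, 0, 0, 0],
    [0, 0, 0, 0, 0],
  ],
)

```text
clock: 4.1
position: [0.3958, 0.1587, 0.239]
ee_rot: [1.892, 2.506, -0.001]
force: [1.2, -0.1, 1.1]
width: 1.0
gripper_force: 0.0
```

Run:
```python
from slot import *
d=shot('wrist'); print(d['xyz']); o=observe(); print(o['position'],o['ee_rot'])
p=proj(d,[[.516,.198,.106],[.545,.099,.106]]);print(p)
u,v=p.mean(0).astype(int); y0,x0=max(0,v-75),max(0,u-100); c=d['image'][y0:y0+150,x0:x0+200,::-1]
print(x0,y0); cv2.imwrite('pics/w3.png',cv2.resize(c,None,fx=4,fy=4,interpolation=cv2.INTER_CUBIC))
cv2.imwrite('pics/w3full.png',d['image'][...,::-1]); np.save('w3.npy',d,allow_pickle=True)
```

```text
[0.37443398 0.23128497 0.39757626]
[0.39688428 0.1593534  0.23918942] [1.89156150e+00 2.50605383e+00 4.64164449e-04]
[[432.4458807  185.87974452]
 [422.35689871 271.75455196]]
327 153
```

View pics/w3.png

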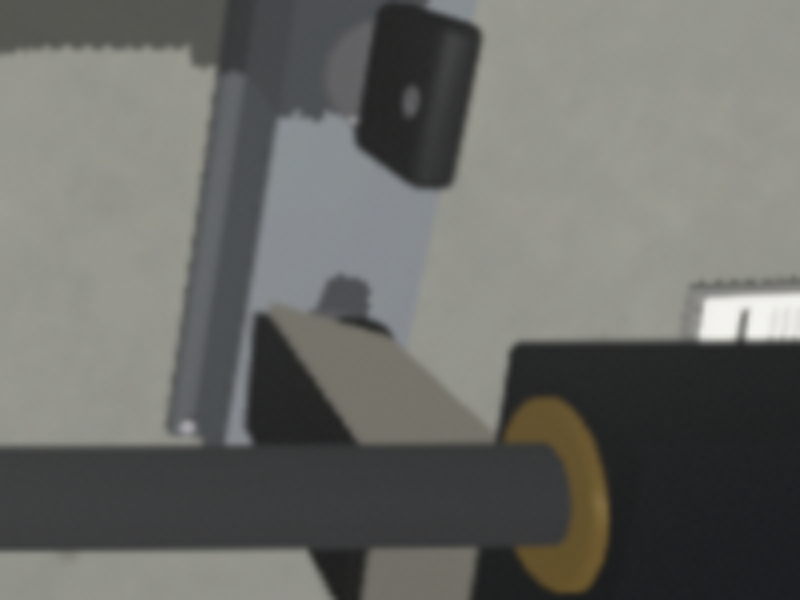

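The left key is clearly rectangular, with its top face spanning roughly crop (460,25)-(434,187). I'll compute its position from this view.

Run:
```python
from slot import *
d=np.load('w3.npy',allow_pickle=True).item()
px=lambda a:np.array(a)/4+[326.6,152.6]
P=onz(d,px([[440,22],[478,35],[452,186],[418,184]]),.106); print('top face',P.round(4).tolist(),P.mean(0).round(4)); 
e=(P[0]+P[1]-P[2]-P[3])/2; print('len',np.linalg.norm(e),'ang',np.arctan2(e[1],e[0]))
Q=onz(d,px([[378,4],[357,140]]),.058); print('front lower edge',Q.round(4).tolist())
# block plate left edge
B=onz(d,px([[245,80],[205,440]]),.0); e=B[0]-B[1]; print('plate ang',np.arctan2(e[1],e[0]))
B=onz(d,px([[270,120],[222,440]]),.051); e=B[0]-B[1]; print('block top edge ang',np.arctan2(e[1],e[0]), B)
```

```text
top face [[0.5088, 0.2268, 0.106], [0.5198, 0.2264, 0.106], [0.5293, 0.1865, 0.106], [0.52, 0.1845, 0.106]] [0.5195 0.2061 0.106 ]
len 0.04235160295496352 ang 1.8167275366134739
front lower edge [[0.5107, 0.2257, 0.058], [0.52, 0.1847, 0.058]]
plate ang 1.8140999243058271
block top edge ang 1.783776056451407 [[0.49410154 0.18217008 0.051     ]
 [0.51782238 0.07248315 0.051     ]]
```

Key 1 centre ≈ (0.519,0.207) with angle 1.81, consistent across both views. I'll go above it.

>>> drive_tool(
  steps=[
    [0, 24.4, 9.6, -9, -0.01],
    [0, 24.4, 9.6, -9, -0.01],
    [0, 24.4, 9.6, -9, -0.01],
    [0, 24.4, 9.6, -9, -0.01],
    [0, 24.4, 9.6, -9, 0],
    [0, 0, 0, -20, 0],
    [0, 0, 0, -10, 0],
    [0, 0, 0, 0, 0],
    [0, 0, 0, 0, 0],
    [0, 0, 0, 0, 0],
  ],
)

```text
clock: 4.98
position: [0.5183, 0.2088, 0.1646]
ee_rot: [1.938, 2.472, 0.001]
force: [-0.4, -0.2, 0.5]
width: 0.999
gripper_force: 0.0
```

Run:
```python
from slot import *
d=shot('wrist','w4.png'); o=observe(); print(o['position'],o['ee_rot'], d['xyz'])
g=d['image'].max(2); print(proj(d,[[.519,.207,.106]]))
n,l,s,c=cv2.connectedComponentsWithStats((g<50).astype(np.uint8))
for i in range(1,n):
    if s[i,4]>300:
        r=cv2.minAreaRect(np.argwhere(l==i)[:,::-1].astype(np.float32)); b=cv2.boxPoints(r)
        P=onz(d,np.vstack([[r[0]],b]),.106); print(s[i],P.round(4).tolist())
```

```text
[0.51839814 0.20892737 0.16491356] [1.93801981e+00 2.47130472e+00 1.91278502e-03] [0.49960499 0.28180988 0.32340018]
[[314.16953634 215.76089964]]
[ 36   0  12 127 928] [[0.2929, 0.2745, 0.106], [0.2878, 0.2263, 0.106], [0.2885, 0.3176, 0.106], [0.2958, 0.3185, 0.106], [0.2957, 0.2277, 0.106]]
[307 180  17  61 868] [[0.5184, 0.2119, 0.106], [0.5175, 0.1848, 0.106], [0.5075, 0.235, 0.106], [0.5192, 0.2373, 0.106], [0.5299, 0.1873, 0.106]]
[213 232  25  32 441] [[0.4586, 0.1582, 0.106], [0.4444, 0.1446, 0.106], [0.4582, 0.1778, 0.106], [0.4724, 0.1713, 0.106], [0.4591, 0.1375, 0.106]]
[390 233  25  31 417] [[0.5944, 0.191, 0.106], [0.5764, 0.1959, 0.106], [0.5857, 0.2082, 0.106], [0.613, 0.1859, 0.106], [0.6036, 0.1728, 0.106]]
[    0   238   640   162 46312] [[0.5477, 0.1112, 0.106], [0.2504, 0.1181, 0.106], [0.8113, 0.2553, 0.106], [0.9495, 0.0726, 0.106], [0.2183, -0.1022, 0.106]]
[ 444  239  134   75 6917] [[0.703, 0.1933, 0.106], [0.6293, 0.2114, 0.106], [0.7474, 0.2412, 0.106], [0.7901, 0.1721, 0.106], [0.6584, 0.1425, 0.106]]
```

View pics/w4.png

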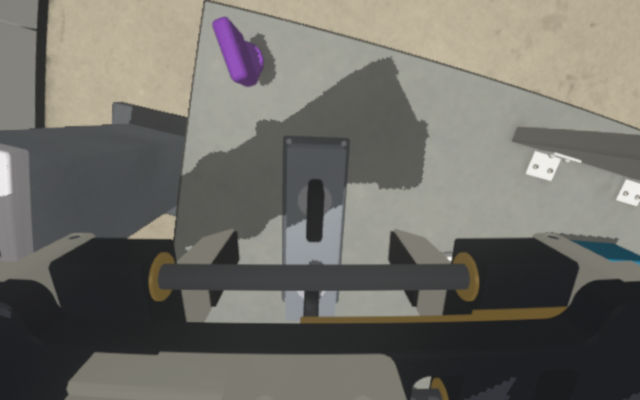

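The key lies centred between the fingers (col 315) and the TCP matches its centre. I'll descend and grip.

>>> drive_tool(
  steps=[
    [0, 0, 0, -20, 0],
    [0, 0, 0, -20, 0],
    [0, 0, 0, -20, 0],
    [0, 0, 0, -20, 0],
    [0, 0, 0, -12, 0],
    [0, 0, 0, -6, 0],
    [0, 0, 0, 0, 0],
    [0.5, 0, 0, 0, 0],
    [0.7, 0, 0, 0, 0],
    [0.9, 0, 0, 0, 0],
    [1, 0, 0, 0, 0],
    [1, 0, 0, 0, 0],
    [1, 0, 0, 0, 0],
    [1, 0, 0, 0, 0],
    [1, 0, 0, 0, 0],
    [1, 0, 0, 0, 0],
    [1, 0, 0, 0, 0],
  ],
  grip_force=35,
)

```text
clock: 6.45
position: [0.5181, 0.2089, 0.0657]
ee_rot: [-1.938, -2.472, -0.0]
force: [0.4, 0.9, -0.4]
width: 0.322
gripper_force: 0.0
```

>>> drive_tool(
  steps=[
    [1, 0, 0, 0, 0],
    [1, 0, 0, 0, 0],
    [1, 0, 0, 0, 0],
    [1, 0, 0, 0, 0],
    [1, 0, 0, 0, 0],
    [1, 0, 0, 0, 0],
  ],
)

```text
clock: 6.95
position: [0.5182, 0.209, 0.0658]
ee_rot: [1.938, 2.472, 0.0]
force: [1.2, -0.3, -0.7]
width: 0.155
gripper_force: 35.0
```

>>> drive_tool(
  steps=[
    [1, 0, 0, 4, 0],
    [1, 0, 0, 6, 0],
    [1, 0, 0, 10, 0],
    [1, 0, 0, 10, 0],
    [1, 0, 0, 10, 0],
    [1, 0, 0, 10, 0],
    [1, 0, 0, 15, 0],
    [1, 0, 0, 15, 0],
    [1, 0, 0, 20, 0],
    [1, 0, 0, 20, 0],
    [1, 0, 0, 10, 0],
    [1, 0, 0, 0, 0],
    [1, 0, 0, 0, 0],
    [1, 0, 0, 0, 0],
  ],
)

```text
clock: 8.12
position: [0.5176, 0.2084, 0.1948]
ee_rot: [-1.938, -2.472, 0.002]
force: [-1.2, 0.3, -1.2]
width: 0.154
gripper_force: 35.0
```

Run:
```python
from slot import *
d=shot('wrist','w5.png'); s=shot('side','s5.png'); o=observe(); print(o['position'],o['ee_rot'],o['joints'].round(2))
a=cv2.resize(d['image'][60:260,180:480],(600,400),interpolation=cv2.INTER_CUBIC)[:400]
u,v=proj(s,[[.518,.209,.16]])[0].astype(int); b=cv2.resize(s['image'][v-50:v+50,u-50:u+50],(200,200))
c=np.zeros((400,800,3),np.uint8); c[:,:600]=a; c[:200,600:]=b; cv2.imwrite('pics/c5.png',c[...,::-1])
```

```text
[0.5174805  0.20844895 0.1945204 ] [-1.93782582 -2.47150673  0.00288537] [-0.01  0.44 -0.64  1.74  0.29  1.06 -0.51]
```

View pics/c5.png

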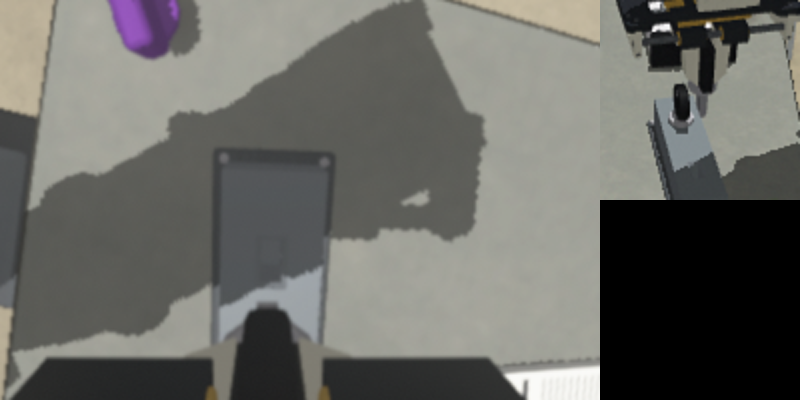

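Run:
```python
from slot import *
d=shot('wrist'); o=observe(); 
g=cv2.GaussianBlur(d['image'].mean(2),(0,0),.7)
print('slot', onz(d,[[316.0,191]],.051).round(4))
t=R.from_rotvec(o['ee_rot']).as_matrix()
print('zt',t[:,2].round(4))
col=d['image'][190:262,312:318].mean((1,2)); print(col.round(0).tolist())
for v in (208,210,212,214,216):
    for z in (.2345,):
        P=onz(d,[[314.5,v]],z)[0]; print(v,(t.T@(P-o['position'])).round(4))
```

```text
slot [[0.5204 0.2057 0.051 ]]
zt [-1.8e-03 -7.0e-04 -1.0e+00]
[85.0, 84.0, 82.0, 80.0, 79.0, 79.0, 79.0, 79.0, 79.0, 80.0, 85.0, 99.0, 113.0, 125.0, 143.0, 159.0, 164.0, 165.0, 165.0, 161.0, 146.0, 120.0, 98.0, 80.0, 57.0, 41.0, 37.0, 37.0, 36.0, 36.0, 37.0, 36.0, 36.0, 36.0, 36.0, 36.0, 36.0, 36.0, 36.0, 36.0, 36.0, 36.0, 35.0, 35.0, 35.0, 35.0, 35.0, 35.0, 35.0, 34.0, 35.0, 34.0, 34.0, 34.0, 34.0, 35.0, 34.0, 34.0, 34.0, 34.0, 34.0, 33.0, 33.0, 34.0, 34.0, 33.0, 33.0, 33.0, 33.0, 33.0, 33.0, 32.0]
208 [ 0.0367 -0.0001 -0.0399]
210 [ 0.0357 -0.0001 -0.0399]
212 [ 0.0348 -0.0001 -0.0399]
214 [ 0.0339 -0.0001 -0.0399]
216 [ 0.0329 -0.0001 -0.0399]
```

Run:
```python
from slot import *
d=shot('wrist'); o=observe(); t=R.from_rotvec(o['ee_rot']).as_matrix()
for v in (211,213,214,215):
    P=onz(d,[[314.5,v]],.1868)[0]; print(v,(t.T@(P-o['position'])).round(4))
```

```text
211 [0.0192 0.0001 0.008 ]
213 [0.0179 0.0001 0.008 ]
214 [0.0172 0.0001 0.008 ]
215 [0.0166 0.0001 0.008 ]
```

Both the block slot and the head end put the key about 4 mm along −tool x from the TCP. I'll move near the switch, turning to its slot.

>>> drive_tool(
  steps=[
    [1, 3, -23, 0, 0.094],
    [1, 3, -23, 0, 0.094],
    [1, 3, -23, 0, 0.094],
    [1, 3, -23, 0, 0.094],
    [1, 3, -23, 0, 0.094],
    [1, 3, -23, 0, 0.094],
    [1, 3, -23, 0, 0.094],
    [1, 3, -23, 0, 0.094],
    [1, 3, -23, 0, 0.094],
    [1, 3, -23, 0, 0.094],
    [1, 3, -23, 0, 0.094],
    [1, 3, -23, 0, 0.094],
    [1, 3, -23, 0, 0.094],
    [1, 3, -23, 0, 0.094],
    [1, 3, -23, 0, 0.094],
    [1, 3, -23, 0, 0.094],
    [1, 0, -6, 0, 0],
    [1, 0, 0, 0, 0],
    [1, 0, 0, 0, 0],
    [1, 0, 0, 0, 0],
  ],
)

```text
clock: 9.98
position: [0.566, -0.1633, 0.1958]
ee_rot: [-0.274, 3.13, 0.001]
force: [0.6, 0.4, -1.4]
width: 0.152
gripper_force: 35.0
```

Run:
```python
from slot import *
d=shot('wrist','w6.png'); o=observe(); print(o['position'],o['ee_rot'],o['joints'].round(2),2*np.arctan2(o['ee_rot'][1],o['ee_rot'][0]))
print(proj(d,[[.531,-.1645,.064]]))
im,tw=planar(d,(.531,-.1645),.064,.06,.0003); cv2.imwrite('pics/p6.png',im[...,::-1]); np.save('w6.npy',d,allow_pickle=True)
```

```text
[ 0.56610578 -0.1632179   0.19587712] [-2.75243167e-01  3.12937556e+00  8.68496290e-04] [ 0.81  0.58 -0.94  1.65  0.5   1.17  1.5 ] 3.3170504571452635
[[317.97411016 158.17029533]]
```

View pics/p6.png

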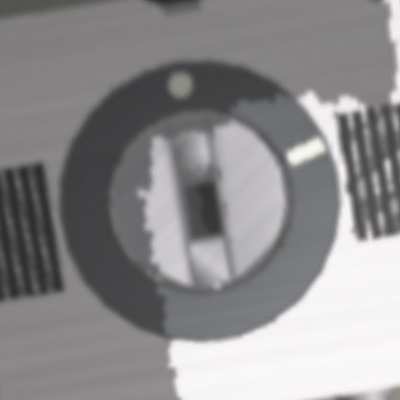

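Run:
```python
from slot import *
im=cv2.cvtColor(cv2.imread('pics/p6.png'),cv2.COLOR_BGR2GRAY)
ls=cv2.createLineSegmentDetector().detect(cv2.GaussianBlur(im,(0,0),1.2))[0][:,0]
for x1,y1,x2,y2 in ls:
    L=np.hypot(x2-x1,y2-y1)
    if L>25 and np.hypot((x1+x2)/2-200,(y1+y2)/2-200)<75:
        if y1<y2: x1,y1,x2,y2=x2,y2,x1,y1
        print(np.round([x1,y1,x2,y2,L]),'ang',round(float(np.arctan2(x1-x2,y1-y2)%np.pi),3), round(float(np.arctan2(x2-x1,y2-y1)),3))
# vents/box edges
for x1,y1,x2,y2 in ls:
    if np.hypot(x2-x1,y2-y1)>70: print('long',np.round([x1,y1,x2,y2]),round(float(np.arctan((y2-y1)/(x2-x1+1e-9))),3))
```

```text
[151. 261. 152. 231.  30.] ang 3.094 3.094
[144. 228. 146. 197.  32.] ang 3.091 3.091
[151. 191. 151. 137.  54.] ang 0.007 -3.135
[218. 203. 219. 173.  30.] ang 3.1 3.1
[227. 237. 221. 208.  29.] ang 0.208 -2.933
[189. 243. 223. 235.  34.] ang 1.792 1.792
[186. 246. 180. 197.  50.] ang 0.119 -3.022
[190. 280. 182. 246.  35.] ang 0.233 -2.909
[229. 276. 222. 242.  35.] ang 0.197 -2.945
[179. 198. 167. 142.  58.] ang 0.213 -2.928
[235. 272. 231. 242.  30.] ang 0.153 -2.989
long [349. 194. 335. 112.] 1.39
long [361. 126. 377. 210.] 1.388
long [ 43. 164.  64. 290.] 1.406
```

Slot angle ≈0.178 and centre ≈ (0.5304,-0.1646), agreeing with the first view. I'll align and descend to just above the slot mouth.

>>> drive_tool(
  steps=[
    [1, -10, -0.5, 0, 0],
    [1, -10, -0.5, 0, 0],
    [1, -10, -0.5, 0, 0],
    [1, -9.6, -0.6, 0, 0],
    [1, 0, 0, -12, 0],
    [1, 0, 0, -15, 0],
    [1, 0, 0, -15, 0],
    [1, 0, 0, -15, 0],
    [1, 0, 0, -10, 0],
    [1, 0, 0, -5, 0],
    [1, 0, 0, 0, 0],
    [1, 0, 0, 0, 0],
    [1, 0, 0, 0, 0],
  ],
)

```text
clock: 11.12
position: [0.5271, -0.1671, 0.1244]
ee_rot: [-0.273, 3.129, -0.0]
force: [-0.0, 0.5, -1.0]
width: 0.152
gripper_force: 35.0
```

Run:
```python
from slot import *
o=observe(); print(o['position'],o['force'])
t=shot('top'); s=shot('side')
c=np.zeros((400,800,3),np.uint8)
for k,(d,P) in enumerate([(t,[.53,-.165,.09]),(s,[.53,-.165,.09])]):
    u,v=proj(d,[P])[0].astype(int); c[:,400*k:400*k+400]=cv2.resize(d['image'][v-32:v+32,u-32:u+32],(400,400),interpolation=cv2.INTER_CUBIC)
cv2.imwrite('pics/c7.png',c[...,::-1]); print(u,v,proj(s,[[.5304,-.1646,.064],[.5304,-.1646,.069]]))
```

```text
[ 0.52705385 -0.16711234  0.12444122] [-0.03644816  0.47374764 -1.03492975]
336 190 [[336.07250089 197.31201548]
 [336.1216312  196.01224537]]
```

View pics/c7.png

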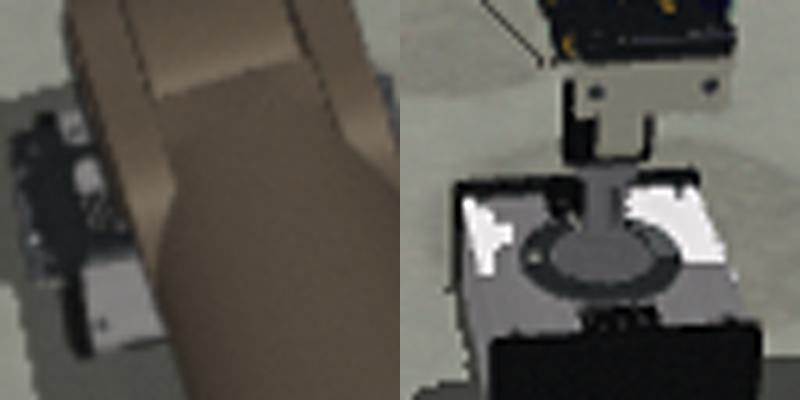

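The side view (right) shows the blade at col ~602, centred over the disc at ~600. I'll correct y by +2 mm and insert gently. That was my last picture view, since I've used up the allowance; from here I'll work from readings only.

>>> drive_tool(
  steps=[
    [1, -0.5, 1.8, 0, 0],
    [1, 0, 0, -3, 0],
    [1, 0, 0, -2, 0],
    [1, 0, 0, -2, 0],
    [1, 0, 0, -2, 0],
    [1, 0, 0, -2, 0],
    [1, 0, 0, 0, 0],
    [1, 0, 0, 0, 0],
  ],
)

```text
clock: 11.88
position: [0.5259, -0.1654, 0.1126]
ee_rot: [0.273, -3.129, -0.0]
force: [-0.0, 0.4, -1.2]
width: 0.152
gripper_force: 35.0
```

>>> drive_tool(
  steps=[
    [1, 0, 0, -3, 0],
    [1, 0, 0, -3, 0],
    [1, 0, 0, -3, 0],
    [1, 0, 0, 0, 0],
    [1, 0, 0, 0, 0],
  ],
)

```text
clock: 12.3
position: [0.5266, -0.1652, 0.1037]
ee_rot: [-0.273, 3.129, 0.001]
force: [3.2, 0.3, -2.9]
width: 0.152
gripper_force: 35.0
```

>>> drive_tool(
  steps=[
    [1, 0.7, 0, 0, 0],
    [1, 0, 0, -4, 0],
    [1, 0, 0, -4, 0],
    [1, 0, 0, -4, 0],
    [1, 0, 0, -4, 0],
    [1, 0, 0, 0, 0],
    [1, 0, 0, 0, 0],
  ],
)

```text
clock: 12.88
position: [0.5267, -0.1653, 0.0874]
ee_rot: [0.273, -3.129, -0.001]
force: [2.4, 0.5, -2.0]
width: 0.152
gripper_force: 35.0
```

>>> drive_tool(
  steps=[
    [1, 0.3, 0, -3, 0],
    [1, 0, 0, -3, 0],
    [1, 0, 0, -1, 0],
    [1, 0, 0, -1, 0],
    [1, 0, 0, -1, 0],
    [1, 0, 0, 0, 0],
    [1, 0, 0, 0, 0],
  ],
)

```text
clock: 13.47
position: [0.5268, -0.1654, 0.0787]
ee_rot: [0.273, -3.129, 0.0]
force: [-0.7, -0.6, 0.9]
width: 0.152
gripper_force: 35.0
```

>>> drive_tool(
  steps=[
    [1, 0, 0, -1, 0],
    [1, 0, 0, -1, 0],
    [1, 0, 0, 0, 0],
    [1, 0, 0, 0, 0],
  ],
)

```text
clock: 13.8
position: [0.527, -0.1654, 0.0786]
ee_rot: [0.273, -3.13, 0.003]
force: [-8.4, 0.5, 24.0]
width: 0.151
gripper_force: 35.0
```

The collar touched down at z=0.0786, so the key is home. I'll relieve the press, then turn clockwise about the key axis, shifting the TCP to allow for the 4 mm offset.

>>> drive_tool(
  steps=[
    [1, 0, 0, 1.5, 0],
    [1, 0, 0, 0, 0],
    [1, 0, 0.48, 0, -0.12],
    [1, 0, 0.48, 0, -0.12],
    [1, 0, 0.48, 0, -0.12],
    [1, 0.18, 0.45, 0, -0.12],
    [1, 0.18, 0.45, 0, -0.12],
    [1, 0.18, 0.45, 0, -0.12],
    [1, 0, 0, 0, 0],
    [1, 0, 0, 0, 0],
  ],
)

```text
clock: 14.63
position: [0.5281, -0.1624, 0.0787]
ee_rot: [0.841, 3.026, -0.0]
force: [-0.8, 1.1, 7.3]
width: 0.15
gripper_force: 35.0
```

Run:
```python
from slot import *
o=observe(); print(o['position'],2*np.arctan2(o['ee_rot'][1],o['ee_rot'][0]),o['force'],o['ft_torque'],o['joints'].round(2))
```

```text
[ 0.5280754  -0.16239191  0.07868264] 2.5995149686580583 [-0.75149651  1.09086908  7.322683  ] [ 0.27954008 -0.030939   -0.07305472] [ 0.69  0.59 -0.68  1.87  0.49  0.85  0.78]
```

>>> drive_tool(
  steps=[
    [1, 0.33, 0.36, 0, -0.12],
    [1, 0.33, 0.36, 0, -0.12],
    [1, 0.33, 0.36, 0, -0.12],
    [1, 0.43, 0.22, 0, -0.12],
    [1, 0.43, 0.22, 0, -0.1],
    [1, 0.3, 0.15, 0, -0.06],
    [1, 0, 0, 0, 0],
    [1, 0, 0, 0, 0],
    [1, 0, 0, 0, 0],
  ],
)

```text
clock: 15.38
position: [0.5301, -0.1608, 0.0787]
ee_rot: [1.749, 2.609, 0.0]
force: [-1.6, 0.6, 7.6]
width: 0.148
gripper_force: 35.0
```

Run:
```python
from slot import *
o=observe(); print(o['position'],2*np.arctan2(o['ee_rot'][1],o['ee_rot'][0]),o['force'],o['ft_torque'],o['joints'].round(2))
```

```text
[ 0.53007793 -0.16079875  0.07866878] 1.9604852392081324 [-1.59074705  0.57902413  7.63897613] [ 0.15427912  0.13970063 -0.08234209] [ 0.57  0.55 -0.52  1.88  0.37  0.81  0.25]
```

>>> drive_tool(
  steps=[
    [1, 0.2, 0.1, 0, -0.05],
    [1, 0.2, 0.1, 0, -0.05],
    [1, 0, 0, 0, -0.02],
    [1, 0, 0, 0, 0],
    [1, 0, 0, 0, 0],
  ],
)

```text
clock: 15.8
position: [0.5305, -0.1607, 0.0787]
ee_rot: [1.902, 2.5, 0.0]
force: [-0.9, -1.0, 8.7]
width: 0.152
gripper_force: 35.0
```

Run:
```python
from slot import *
o=observe(); print(o['position'],2*np.arctan2(o['ee_rot'][1],o['ee_rot'][0]),o['force'],o['ft_torque'],o['joints'].round(2))
```

```text
[ 0.53050946 -0.16065467  0.07865236] 1.84077427822906 [-0.89714727 -1.00916557  8.74956862] [0.09797535 0.09410895 0.08303283] [ 0.55  0.54 -0.49  1.88  0.35  0.8   0.15]
```

>>> drive_tool(
  steps=[
    [1, 0, 0, 0, -0.04],
    [1, 0, 0, 0, -0.04],
    [1, 0, 0, 0, 0],
    [1, 0, 0, 0, 0],
  ],
)

```text
clock: 16.13
position: [0.5306, -0.1607, 0.0787]
ee_rot: [1.998, 2.423, 0.0]
force: [-0.8, -1.0, 7.5]
width: 0.153
gripper_force: 36.0
```

Run:
```python
from slot import *
o=observe(); print(o['position'],2*np.arctan2(o['ee_rot'][1],o['ee_rot'][0]),o['force'],o['ft_torque'],o['joints'].round(2))
```

```text
[ 0.53063032 -0.16070845  0.07866806] 1.7620716111428811 [-0.80201333 -0.98681189  7.49493743] [-0.13240236  0.07703028  0.81316172] [ 0.54  0.54 -0.47  1.88  0.33  0.8   0.08]
```

The torque rose to 0.8 N m, so the switch is at its stop. I'll relieve slightly, release, and retreat upward.

>>> drive_tool(
  steps=[
    [1, 0, 0, 0, 0.04],
    [1, 0, 0, 0, 0],
    [0.6, 0, 0, 0, 0],
    [0.4, 0, 0, 0, 0],
    [0.4, 0, 0, 0, 0],
    [0.4, 0, 0, 0, 0],
    [0.4, 0, 0, 0, 0],
    [0.4, 0, 0, 0, 0],
    [0.4, 0, 0, 0, 0],
    [0.4, 0, 0, 0, 0],
    [0.4, 0, 0, 0, 0],
    [0.4, 0, 0, 0, 0],
  ],
)

```text
clock: 17.13
position: [0.5301, -0.1607, 0.0783]
ee_rot: [1.958, 2.457, 0.0]
force: [0.5, -0.3, -0.3]
width: 0.603
gripper_force: 0.0
```

>>> drive_tool(
  steps=[
    [0.4, 0, 0, 5, 0],
    [0.4, 0, 0, 10, 0],
    [0.4, 0, 0, 15, 0],
    [0.4, 0, 0, 20, 0],
    [0.4, 0, 0, 25, 0],
    [0.4, 0, 0, 25, 0],
    [0.4, 0, 0, 30, 0],
    [0.4, 0, -10, 20, 0],
    [0.4, 0, -30, 10, 0],
    [0.4, 0, -30, 0, 0],
    [0.4, 0, -30, 0, 0],
    [0.4, 0, 0, 0, 0],
    [0.4, 0, 0, 0, 0],
    [0.4, 0, 0, 0, 0],
  ],
)

```text
clock: 18.3
position: [0.5302, -0.26, 0.2388]
ee_rot: [1.958, 2.457, 0.001]
force: [0.4, 0.1, 1.0]
width: 0.601
gripper_force: 0.0
```

Run:
```python
from slot import *
d=shot('wrist','w8.png'); o=observe(); print(o['position'],o['force'])
print(proj(d,[[.5306,-.1647,.119],[.5306,-.1647,.064]]))
g=d['image'].max(2)
n,l,s,c=cv2.connectedComponentsWithStats((g<50).astype(np.uint8))
for i in range(1,n):
    if s[i,4]>150 and s[i,1]<235:
        r=cv2.minAreaRect(np.argwhere(l==i)[:,::-1].astype(np.float32)); b=cv2.boxPoints(r)
        P=onz(d,np.vstack([[r[0]],b]),.119); e=max([P[2]-P[1],P[3]-P[2]],key=np.linalg.norm); print(s[i],P[0].round(4),(np.linalg.norm(P[2]-P[1])).round(3),(np.linalg.norm(P[3]-P[2])).round(3),'ang',np.arctan2(e[1],e[0])%np.pi)
```

```text
[ 0.53033066 -0.25944076  0.23881494] [ 0.28797376  0.74223093 -0.90823285]
[[337.09924991  97.40729483]
 [333.07549457 100.64783627]]
[ 52  42   7  96 467] [ 0.2622 -0.214   0.119 ] 0.09 0.006 ang 1.558295159712155
[328  72  17  50 708] [ 0.5295 -0.1642  0.119 ] 0.014 0.044 ang 1.8567492664353744
[ 272  161  112   15 1060] [ 0.5375 -0.2305  0.119 ] 0.012 0.11 ang 0.16717443148435304
[ 395  218  140   97 8580] [ 0.7118 -0.3022  0.119 ] 0.156 0.122 ang 0.28925501230785206
[251 233  17  32 299] [ 0.4921 -0.3337  0.119 ] 0.04 0.015 ang 1.3743753710857922
[360 233  16  31 287] [ 0.6002 -0.3061  0.119 ] 0.016 0.036 ang 1.8605085157371044
```

The key head is standing at (0.5295,-0.1642), 44×14 mm at the home height, turned 1.46 rad. So the switch is at about 1.31. Handing in.

```bash
python3 -c "
from cell import arm
print(arm.sign_off())"
```

```text
the job is handed in; nothing more can be done
None
```

The rectangular-headed key is home in the switch, turned clockwise to its stop (on) and released; the job is handed in, result not reported, and I viewed 11 pictures against the limit of 10.

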